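# Dock the mixing head on the torque drive

### The arm

A 6-joint arm with a two-finger parallel gripper is mounted at the origin on the work surface. World frame = base frame: x ahead of the robot, y to its left, z up, the work surface at z = 0. Lengths are in mm, angles in degrees, forces in N, time in s.
With the tool pointing down it reaches from about 300 to 775 mm from the base axis. Payload 14.6 kg.
Tool frame: the origin (TCP) lies at the very end of the fingers, on their centre line; the grasp point (between the pads) lies 19 mm behind it (env.grip_depth is the distance from the TCP to the grasp point, in mm); z points along the fingers, x is the direction in which the jaws open and shut, and the axes are right-handed (so a half turn about z gives the same grasp; the last joint's range is limited). The gripper opens to 85 mm and grips with 20 to 120 N. Pads are 22 mm wide; open, the fingers measure 114 mm over their backs; the gripper's body (76 mm by 85 mm) begins 54 mm behind the grasp point. The pads swing forward as they close: fully open they stand 13 mm farther back than shut.
Start: joints at [70.325, 17.183, 87.147, -0, 75.671, -3.816], TCP at [150.301, 529.055, 231.281] pointing down, gripper open.
Joint ranges: [-173.82, 173.82], [-45.26, 126.66], [13.44, 144.39], [-59.66, 239.66], [0, 175.72], [-146.38, 146.38]. Speed limits (degrees/s): [127.2, 127.2, 147.25, 180, 180, 180].

### API

Orientations are given as a 3x3 rotation matrix whose columns are the frame's x, y, z axes.
In Python, from station import env gives the robot as it stands.
- The arm moves only by the tool move_arm, never from a script. Its argument "rows" is a list of rows, each a list of 2 entries, a list of its own where there are three numbers: the shift along the tool's x, y, z normalised to -1 to 1, where 1 is 0.5 m, then the turn, a rotation vector about the tool's x, y, z normalised to -1 to 1, where 1 is pi rad. In form: [[[tx, ty, tz], [ax, ay, az]], ...]. A call has 1 to 5 rows; each row is the pose to reach, as a shift and turn from the pose commanded when the call began, along the tool's axes at that moment, turning the shorter way round; what a row does not reach only later rows make up. A row lasts 1/8 s, in which the tool goes at most 62.5 mm and 10.7 degrees, less where a joint would pass 70% of its speed; a pose out of reach is approached as far as the arm can. A call with a number of a shift or a turn outside -1 to 1 is refused whole. A call with a gripper value outside its range is refused whole. "jaw" is the opening, from -1 (shut) to 1 (fully open), set as the call begins (left out, the last holds). The fingers move at their own pace and stop on an object; "squeeze" is the grip in N (left out, the last holds). Time passes only in rows, so rows that repeat a pose let the fingers close. It gives the time, the measured TCP pose, the force and the opening at its end, in the units of the state.
- env.observe(): the state, without advancing time (a new reading comes with each control period).
- env.camera(name): name is "scene" or "top"; returns a dict with "pixels" (384x512x3 uint8, blue, green, red), "camera_matrix" (3x3 intrinsics, pixels), "rvec" (rotation vector, rad) and "tvec" (3), from world to camera coordinates, as OpenCV has them. Camera axes: x right, y down, z forward; pixel columns grow to the right and rows downward; lengths in mm; the calibration is good to about 2 mm. A picture is of the moment at which its call begins. There is no depth.
- env.close_job(): hands the job in, once; it reports no verdict.
Trained networks look in the newest picture that a camera, given by its name, has taken for a name from the list of things; names that differ only in an ending like _2 or _b are one class to them, and where a whole thing is asked for, a point or a joint stands for the part that bears it (a point fixed in the world has none). Each returns a list of dicts, best first, with "score" (0 to 1); they miss things now and then, are a little off and sometimes report something else, mostly with a low value. They report only what shows in the picture. A call takes as long as a camera call.
- env.search_frame(camera, thing): "rect" ([left, top, width, height] in pixels, round what is visible of it).
- env.outline_of(camera, thing): "mask" (384x512 bool, what is visible of it) and "rect" ([left, top, width, height] in pixels, round what is visible of it).
The state is a dict: "time_s": time; "joint_pos": joint angles; "dq": joint speeds; "effort": joint torques, N m; "tool_pos": TCP position; "orientation": TCP orientation; "ft_force": force on the tool from outside, world axes, zero at the start; "torque": the same for the moment, N m; "gripper_width": finger opening in mm.
Only numpy, scipy, OpenCV 4.12 (cv2) and the standard library are available. Lean on these libraries where they do the work, as an engineer would, in place of code of your own. Each camera call takes 0.05 s, during which the arm holds its last target.

### The job

Dock the mixing head on the torque drive: slide it along its rails until its front flange is fully home against the drive's guard bell, and leave it there. The splines inside are out of line and will stop it short; do not force them: keep the push light, turn the head's handwheel until the teeth line up, then slide it on gently. Leave the carton, the jar and the scraper where they are.

Things in the scene. Friction and masses are not known exactly. Their poses are not given: they have to be found in the camera images.
- machine: Bench torque rheometer: dark grey bed, 200 mm wide, 570 mm long, with two steel rails on it, fixed to the bench. Origin on the bench under the bed; its y axis runs along the rails towards the drive, its x axis away from the robot. The shaft axis is parallel to this y, at x = 0, 115 mm above the bench.
- drive_unit: Torque drive at the +y end of the bed: light grey housing 190 x 185 mm, top 214 mm above the bench, with a round aluminium guard bell 100 mm in diameter towards the head. Origin and axes are those of machine. Its splined shaft (six straight teeth, 37 mm across) is out of sight in the bell; it is stiff and turns only above about 0.25 Nm.
- bell_mouth (a point): Centre of the bell's open face, on the shaft axis. The head is home when head_flange meets this point. About 15 N of push is ample for the whole job; spline teeth pressed or knocked together with over 70 N are damaged.
- mixing_head (a joint): Travel in m of the mixing head along the machine's +y: 0 right back, 0.150 home at a solid end stop. It slides with about 4 N of friction plus some drag and stays where left. Splines out of line butt flat at 0.122 and never pull themselves into line. The drive shaft is spring-backed: butted, it gives up to 6 mm (2 N rising to 14 N), then is solid. Lined up, the head slides on freely to 0.150.
- head_flange (a point): Centre of the face of the head's front flange (96 mm in diameter), on the shaft axis. The head is a steel and aluminium block on a saddle 170 mm wide and 135 mm long; its top is 184 mm and its feed throat 206 mm above the bench. The spline sleeve, 56 mm in diameter, stands 30 mm out of the flange.
- handwheel: Rotor shaft of the head, with the spline sleeve in front and a blue disc handwheel behind. Origin on the shaft axis at head_flange, y along the shaft to the drive. Slides with the head, turns either way without limit with about 0.1 Nm of friction, stays where left. Teeth line up every 60 degrees with about 5 degrees of play each way; at the start they are at least 8 degrees out, by an unknown amount.
- wheel_centre (a point): Centre of the rear face of the handwheel's blue disc (120 mm in diameter, 16 mm thick, top 175 mm above the bench); the face looks to the machine's -y. Pushing anywhere on it towards +y slides the head. Clear space in front of the disc: 45 mm to the bearing boss (52 mm in diameter), 78 mm to the block.
- crank_knob (a point): Middle of the red crank knob on the disc's rear face: a cylinder 21 mm in diameter, 45 mm long, parallel to the shaft, its axis 45 mm from the shaft axis; this point is 22.5 mm behind the face. At the start it is on the robot's side (-x) of the shaft, 34 to 56 degrees above the horizontal. Pressing it down turns the wheel; the teeth come into line within 52 degrees of such turning.
- wipes_carton: Green and white carton of wipes, 110 x 180 x 80 mm, lying on top of the drive's housing (top of the carton 294 mm above the bench). Origin at the centre of its underside.
- sample_jar: Amber glass jar with a white cap, 72 mm in diameter, 110 mm high, beyond the machine. Origin at the centre of its underside.
- scraper: Brass scraper with a wooden handle, 200 mm long, lying flat on the bench past the handwheel's end of the machine, roughly across the rails' direction. Its x axis runs along it.

How it is judged (in metres and radians):
On the way:
1. the head has been slid up until its sleeve reaches the drive's splines (value of joint mixing_head above 0.119 m), for 0.1 s.
At the end, for the whole second after the job is handed in: The mixing head is home, its flange within 3 mm of the bell (travel above 0.147 m), at rest; the carton, jar and scraper are within 15 mm of where they stood (value of joint mixing_head above 0.147 m and velocity of joint mixing_head between -0.005 and 0.005 m/s and distance of each of wipes_carton, sample_jar, scraper from where it was at the start of the episode below 0.015 m); the robot touches nothing.
It fails at once if the splines are forced: teeth pressed or knocked together with more than 70 N (contact force between handwheel and drive_unit above 70 N).
It fails at once if the carton is shoved or knocked over (distance of wipes_carton from where it was at the start of the episode above 0.03 m or angle between wipes_carton's own z axis and vertical above 0.3 rad).
It fails at once if the jar is shoved or knocked over (distance of sample_jar from where it was at the start of the episode above 0.03 m or angle between sample_jar's own z axis and vertical above 0.3 rad).
It fails at once if the scraper is shoved away (distance of scraper from where it was at the start of the episode above 0.03 m).
It also fails if it takes over 45 s, if anything falls off the work surface, if the arm or the gripper's body presses on something with over 40 N, if the wrist force passes 120 N, or if a joint passes its speed limit or range.

## Working session

There is one attempt and no reset: what is moved stays moved. The work goes in short steps, Python scripts to look and compute and a tool call to move; the robot and the scene stay as the last step left them, time stands still between calls to the robot, and variables do not carry over. Pictures are saved under pics/ and viewed, and the job is handed in when it is done.

Besides the shell and the picture viewer there is one more tool, called by a JSON object that holds its "name" and its "arguments". move_arm: Moves the arm, as the interface text tells. Its arguments: {"type":"object","properties":{"rows":{"type":"array","items":{"type":"array"}},"jaw":{"type":"number"},"squeeze":{"type":"number"}},"required":["rows"]}

```bash
ls; mkdir -p pics; python3 - <<'E'
from station import env
import cv2,numpy as np
s=env.observe()
for k,v in s.items(): print(k,np.round(v,3).tolist())
for n in("scene","top"):
    c=env.camera(n); cv2.imwrite(f"pics/{n}0.png",c["pixels"])
    print(n,c["camera_matrix"],c["rvec"],c["tvec"])
    for t in("machine","drive_unit","bell_mouth","head_flange","wheel_centre","crank_knob","handwheel","wipes_carton","sample_jar","scraper"):
        r=env.search_frame(n,t); print(t,[(np.round(q["rect"]).tolist(),round(q["score"],2)) for q in r[:2]])
E
```

```text
pics
time_s 0.0
joint_pos [70.324, 17.215, 87.181, 0.002, 75.67, -3.812]
dq [0.037, 0.027, 0.012, 0.103, 0.031, 0.03]
effort [0.005, -54.349, -36.182, 0.0, 0.004, 0.0]
tool_pos [150.224, 528.836, 230.719]
orientation [[0.273, 0.962, -0.0], [0.962, -0.273, -0.001], [-0.001, -0.0, -1.0]]
ft_force [0.465, -0.392, -0.614]
torque [0.007, -0.002, -0.013]
gripper_width 85.338
scene [[444.85829979   0.         254.39488464]
 [  0.         444.85829979 187.91633313]
 [  0.           0.           1.        ]] [ 1.76233726  1.83697136 -0.72667196] [  -4.94724169 -316.50124811 1874.58090575]
machine [([326.0, 123.0, 76.0, 54.0], 0.45)]
drive_unit [([302.0, 147.0, 97.0, 78.0], 0.56)]
bell_mouth [([299.0, 147.0, 99.0, 76.0], 0.82)]
head_flange [([194.0, 171.0, 90.0, 71.0], 0.7)]
wheel_centre [([194.0, 188.0, 90.0, 41.0], 0.74)]
crank_knob [([195.0, 191.0, 88.0, 38.0], 0.61)]
handwheel [([195.0, 188.0, 85.0, 44.0], 0.91)]
wipes_carton [([326.0, 124.0, 76.0, 51.0], 0.65), ([194.0, 189.0, 92.0, 42.0], 0.26)]
sample_jar [([292.0, 235.0, 22.0, 40.0], 0.91), ([196.0, 189.0, 86.0, 44.0], 0.75)]
scraper [([174.0, 209.0, 21.0, 52.0], 0.98)]
top [[347.63189483   0.         254.22050009]
 [  0.         347.63189483 191.4329249 ]
 [  0.           0.           1.        ]] [ 2.16005584 -2.18601425  0.1095761 ] [ 44.9272237  579.75345324 927.36512074]
machine [([64.0, 140.0, 265.0, 139.0], 0.86)]
drive_unit [([64.0, 176.0, 135.0, 101.0], 0.83)]
bell_mouth [([62.0, 179.0, 136.0, 103.0], 0.93)]
head_flange [([225.0, 143.0, 107.0, 77.0], 0.61)]
wheel_centre [([220.0, 145.0, 114.0, 62.0], 0.64)]
crank_knob [([223.0, 148.0, 111.0, 56.0], 0.67)]
handwheel [([222.0, 148.0, 105.0, 59.0], 0.89), ([64.0, 140.0, 263.0, 141.0], 0.41)]
wipes_carton [([36.0, 181.0, 119.0, 95.0], 0.75)]
sample_jar [([185.0, 118.0, 30.0, 30.0], 0.86)]
scraper [([320.0, 136.0, 36.0, 68.0], 0.79), ([221.0, 147.0, 106.0, 72.0], 0.59)]
```

```bash
python3 - <<'E'
import cv2
a=cv2.imread("pics/scene0.png");b=cv2.imread("pics/top0.png")
cv2.imwrite("pics/sc0.png",cv2.resize(a[110:290,160:420],None,fx=3,fy=3,interpolation=cv2.INTER_CUBIC))
cv2.imwrite("pics/tc0.png",cv2.resize(b[100:300,30:370],None,fx=2.3,fy=2.3,interpolation=cv2.INTER_CUBIC))
E
```

```text
(no output)
```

View pics/sc0.png

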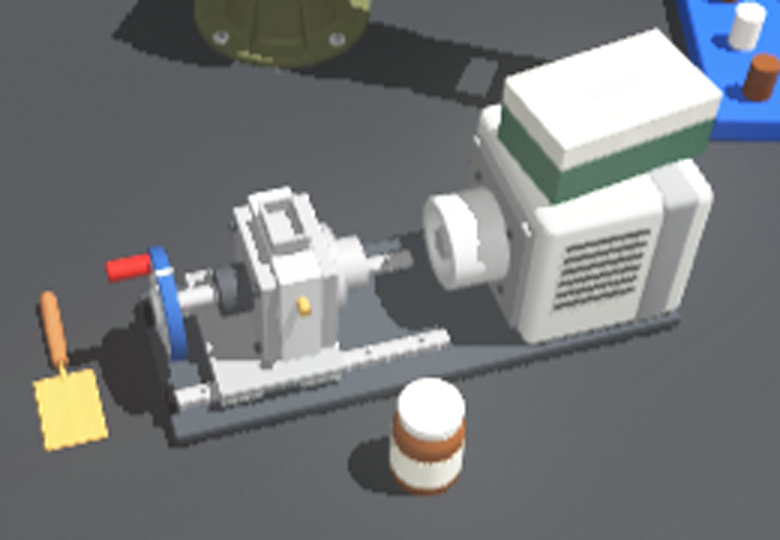

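View pics/tc0.png

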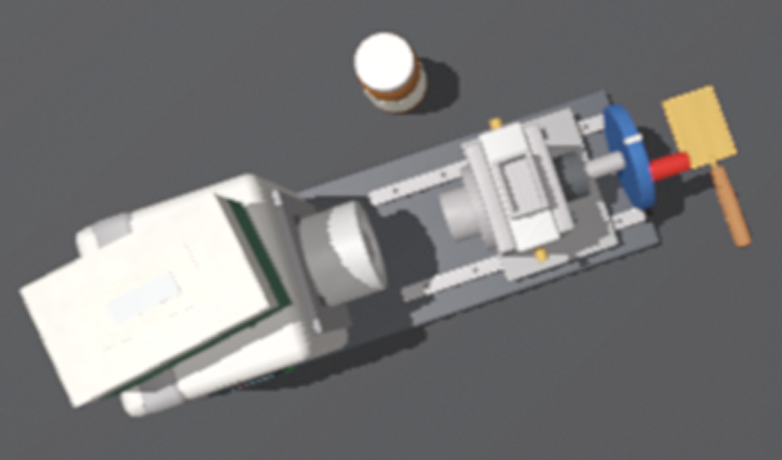

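```bash
cat > h.py <<'E'
import cv2,numpy as np
K={"scene":(np.array([[444.85829979,0,254.39488464],[0,444.85829979,187.91633313],[0,0,1]]),np.array([1.76233726,1.83697136,-0.72667196]),np.array([-4.94724169,-316.50124811,1874.58090575])),
"top":(np.array([[347.63189483,0,254.22050009],[0,347.63189483,191.4329249],[0,0,1]]),np.array([2.16005584,-2.18601425,0.1095761]),np.array([44.9272237,579.75345324,927.36512074]))}
def proj(n,P):
    k,r,t=K[n]; return cv2.projectPoints(np.float64(P).reshape(-1,3),r,t,k,None)[0].reshape(-1,2)
def back(n,uv,z):
    k,r,t=K[n]; R=cv2.Rodrigues(r)[0]; C=-R.T@t
    d=R.T@np.linalg.solve(k,np.array([uv[0],uv[1],1.]));return C+d*(z-C[2])/d[2]
def tri(a,b):
    P=[K[n][0]@np.c_[cv2.Rodrigues(K[n][1])[0],K[n][2]] for n in("scene","top")]
    X=cv2.triangulatePoints(P[0],P[1],np.float64(a).reshape(2,1),np.float64(b).reshape(2,1))[:,0];return X[:3]/X[3]
E
python3 - <<'E'
from h import *
for n in K:
    im=cv2.imread(f"pics/{n}0.png");hsv=cv2.cvtColor(im,cv2.COLOR_BGR2HSV)
    R=cv2.Rodrigues(K[n][1])[0];print(n,"cam",-R.T@K[n][2], "tcp px",proj(n,[150,529,231]))
    for nm,lo,hi in(("blue",(100,150,60),(125,255,255)),("red",(0,200,120),(6,255,255)),("red2",(174,200,120),(180,255,255))):
        m=cv2.inRange(hsv,lo,hi);c,l,st,ce=cv2.connectedComponentsWithStats(m)
        print(nm,[(s.tolist(),np.round(x,1).tolist()) for s,x in zip(st[1:],ce[1:]) if s[4]>15])
f=lambda x,y:(x/2.3+30,y/2.3+100)
for z in(0,20,30):
    A=back("top",f(605,93),z);B=back("top",f(658,240),z);d=B-A
    print(z,A,B,np.linalg.norm(d),np.degrees(np.arctan2(d[1],d[0])))
for z in (20,30,40,50):
  for p,q in(((370,197),(463,170)),((425,290),(505,267)),((295,192),(605,93))):
    A=back("top",f(*p),z);B=back("top",f(*q),z);d=A-B;print("rail",z,A,B,np.degrees(np.arctan2(d[1],d[0])))
E
```

```text
scene cam [1494.61191903   92.24307248 1171.27175093] tcp px [[398.78208913  89.92337791]]
blue [([385, 101, 73, 57, 2324], [419.7, 131.4]), ([210, 193, 6, 7, 31], [212.5, 195.8]), ([213, 202, 9, 24, 107], [217.0, 213.5])]
red []
red2 []
top cam [487.3633998   41.78572486 979.21880031] tcp px [[ 16.63876381 394.26384233]]
blue [([293, 146, 21, 45, 405], [303.6, 168.3]), ([0, 318, 66, 66, 3603], [33.1, 349.5])]
red []
red2 []
0 [728.85579732 -75.39673872   0.        ] [ 544.33195833 -136.21123582    0.        ] 194.28703048292914 -161.7590573629182
20 [723.92344926 -73.003352    20.        ] [ 543.16840717 -132.57574678   20.        ] 190.31882581973662 -161.7590573629182
30 [721.45727523 -71.80665864  30.        ] [ 542.58663159 -130.75800226   30.        ] 188.33472348814036 -161.7590573629182
rail 20 [599.24511636 213.59227103  20.        ] [630.83579205 101.20572869  20.        ] 105.70011497982713
rail 20 [486.76164856 147.36411294  20.        ] [513.00301018  51.60646546  20.        ] 105.32506629888672
rail 20 [606.38468396 304.11198474  20.        ] [723.92344926 -73.003352   
[... 313 characters left out ...]
 -71.80665864  30.        ] 107.31113687661798
rail 40 [596.91234897 210.01005296  40.        ] [627.84434959  99.96680377  40.        ] 105.70011497982713
rail 40 [486.77419526 145.16277185  40.        ] [512.4684166   51.40170007  40.        ] 105.32506629888671
rail 40 [603.90305445 298.64240345  40.        ] [718.9911012  -70.60996528  40.        ] 107.31113687661797
rail 50 [595.74596528 208.21894392  50.        ] [626.34862836  99.34734131  50.        ] 105.70011497982712
rail 50 [486.78046861 144.0621013   50.        ] [512.20111981  51.29931738  50.        ] 105.32506629888671
rail 50 [602.6622397  295.90761281  50.        ] [716.52492717 -69.41327192  50.        ] 107.31113687661798
```

View pics/scene0.png

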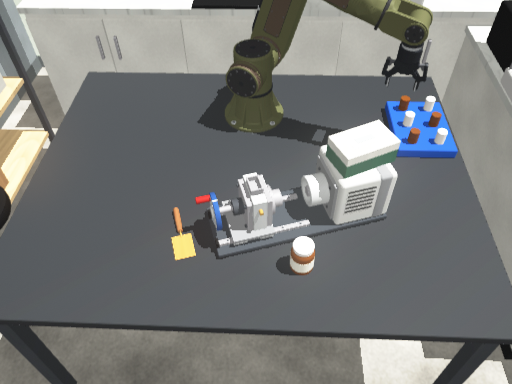

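View pics/top0.png

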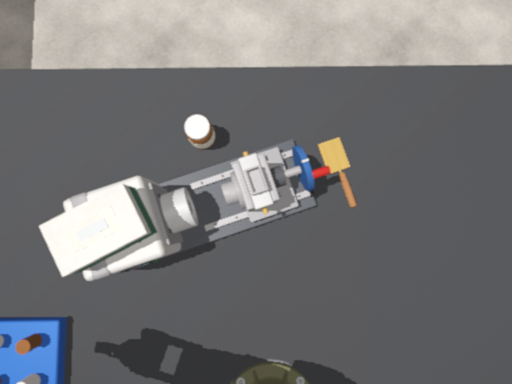

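```bash
cat > fit.py <<'E'
from h import *
from scipy.optimize import minimize
def masks(tag):
    out={}
    for n in K:
        im=cv2.imread(f"pics/{n}{tag}.png");hsv=cv2.cvtColor(im,cv2.COLOR_BGR2HSV)
        b=cv2.inRange(hsv,(100,120,40),(125,255,255)); r=cv2.inRange(hsv,(0,190,100),(5,255,255))|cv2.inRange(hsv,(174,190,100),(180,255,255))
        if n=="scene": w=(slice(180,240),slice(180,300))
        else: w=(slice(120,215),slice(190,345))
        z=np.zeros_like(b);z[w]=1
        out[n]=(b*z>0,r*z>0)
    return out
def disc(cx,cy,yaw):
    y=np.array([-np.sin(yaw),np.cos(yaw),0]);x=np.array([np.cos(yaw),np.sin(yaw),0]);a=np.linspace(0,2*np.pi,60)
    c=np.array([cx,cy,115.])
    P=[c+o*y+60*np.cos(t)*x+60*np.sin(t)*np.array([0,0,1]) for o in(0,16) for t in a]
    return np.array(P)
def poly(n,P,s=8):
    h=cv2.convexHull(np.float32(proj(n,P)));m=np.zeros((384*4,512*4),np.uint8)
    cv2.fillPoly(m,[np.int32(np.round((h+.5)*4*16))],1,shift=4);return cv2.resize(m.astype(np.float32),(512,384),interpolation=cv2.INTER_AREA)
E
python3 - <<'E'
from fit import *
M=masks(0)
for n in K:
    b,r=M[n];ys,xs=np.nonzero(b);print(n,"blue",b.sum(),xs.min(),xs.max(),ys.min(),ys.max());ys,xs=np.nonzero(r)
    if len(xs):
        c=np.c_[xs,ys].mean(0); d=np.c_[xs,ys]-c;w,v=np.linalg.eigh(d.T@d);t=d@v[:,1]
        print("red",len(xs),c,c+v[:,1]*t.min(),c+v[:,1]*t.max())
def cost(p,reg=1):
    e=0
    for n in K:
        b=M[n][0];hull=np.zeros(b.shape,np.uint8);ys,xs=np.nonzero(b)
        cv2.fillPoly(hull,[cv2.convexHull(np.int32(np.c_[xs,ys]))],1)
        e+=np.abs(poly(n,disc(p[0],p[1],p[2]))-hull).sum()
    return e
best=None
for yaw in np.radians([13,15,16,17,18,20]):
    r=minimize(lambda q:cost([q[0],q[1],yaw]),[640,-70],method="Nelder-Mead",options=dict(initial_simplex=[[640,-70],[655,-70],[640,-55]]))
    print(np.degrees(yaw),r.x,r.fun)
E
```

```text
scene blue 179 210 221 192 229
red 18 [201.66666667 200.88888889] [207.96943484 199.81980375] [196.14015887 201.82630356]
top blue 489 293 314 145 190
red 81 [321.04938272 171.7037037 ] [327.94841963 168.87423273] [314.01162523 174.59006752]
13.0 [631.58002801 -91.50479272] 172.875
14.999999999999998 [632.15954394 -91.85982655] 124.4375
16.0 [631.57594845 -91.87479529] 115.375
17.0 [631.29152352 -91.80541795] 113.9375
18.0 [631.62832361 -92.08277334] 118.5625
20.0 [631.93260332 -92.10106652] 148.9375
```

```bash
python3 - <<'E'
from fit import *
print("knob tri",tri((201.7,200.9),(321.05,171.7)))
yaw=np.radians(16.7);x=np.array([np.cos(yaw),np.sin(yaw),0]);y=np.array([-np.sin(yaw),np.cos(yaw),0]);c=np.array([631.4,-91.8,115])
for ph in range(34,58,2):
    p=c-22.5*y-45*np.cos(np.radians(ph))*x+[0,0,45*np.sin(np.radians(ph))]
    print(ph,np.round(p,1),[np.round(proj(n,p)[0],1).tolist() for n in K])
# bell
f=lambda u,v:(u/2.3+30,v/2.3+100)
for d in(180,190,200,210,220,230,240,250,260,270,280): print(d, proj("top",c+d*y)[0])
# bell rim overlay
for n in K:
    im=cv2.imread(f"pics/{n}0.png");s=4;o=(170,110) if n=="scene" else (160,120)
    g=cv2.resize(im[o[1]:o[1]+145,o[0]:o[0]+190],None,fx=s,fy=s,interpolation=cv2.INTER_CUBIC)
    def dr(P,col): cv2.polylines(g,[np.int32(((proj(n,P)-o)+.5)*s)],False,col,1)
    a=np.linspace(0,2*np.pi,50)
    circ=lambda o_,r:[c+o_*y+r*np.cos(t)*x+[0,0,r*np.sin(t)] for t in a]
    dr(circ(0,60),(0,255,255));dr(circ(16,60),(0,255,255))
    for d in (360,380,400): dr(circ(d,50),(0,255,0))
    dr([c-80*y,c+420*y],(0,0,255))
    dr([c-100*x-50*y-[0,0,115],c-100*x+500*y-[0,0,115]],(255,0,255));dr([c+100*x-50*y-[0,0,115],c+100*x+500*y-[0,0,115]],(255,0,255))
    cv2.imwrite(f"pics/ov_{n}.png",g)
E
```

```text
knob tri [ 615.61633871 -125.29578659  141.17572006]
34 [ 602.1 -124.1  140.2] [[202.7, 197.8], [320.8, 177.2]]
36 [ 603.  -123.8  141.5] [[202.7, 197.8], [320.7, 176.8]]
38 [ 603.9 -123.5  142.7] [[202.8, 197.7], [320.7, 176.4]]
40 [ 604.8 -123.3  143.9] [[202.8, 197.7], [320.7, 175.9]]
42 [ 605.8 -123.   145.1] [[202.8, 197.7], [320.7, 175.5]]
44 [ 606.9 -122.7  146.3] [[202.8, 197.7], [320.6, 175.0]]
46 [ 607.9 -122.3  147.4] [[202.8, 197.7], [320.5, 174.5]]
48 [ 609.  -122.   148.4] [[202.9, 197.8], [320.5, 173.9]]
50 [ 610.2 -121.7  149.5] [[202.9, 197.8], [320.4, 173.4]]
52 [ 611.3 -121.3  150.5] [[202.9, 197.9], [320.3, 172.9]]
54 [ 612.5 -121.   151.4] [[203.0, 198.0], [320.2, 172.3]]
56 [ 613.8 -120.6  152.3] [[203.0, 198.1], [320.1, 171.8]]
180 [237.27537986 188.48446692]
190 [233.45006793 189.67295745]
200 [229.62196036 190.86231657]
210 [225.79105408 192.05254522]
220 [221.95734603 193.24364435]
230 [218.12083313 194.43561493]
240 [214.28151231 195.6284579 ]
250 [210.43938047 196.82217423]
260 [206.59443454 198.01676488]
270 [202.74667141 199.2122308 ]
280 [198.89608799 200.40857297]
```

View pics/ov_scene.png

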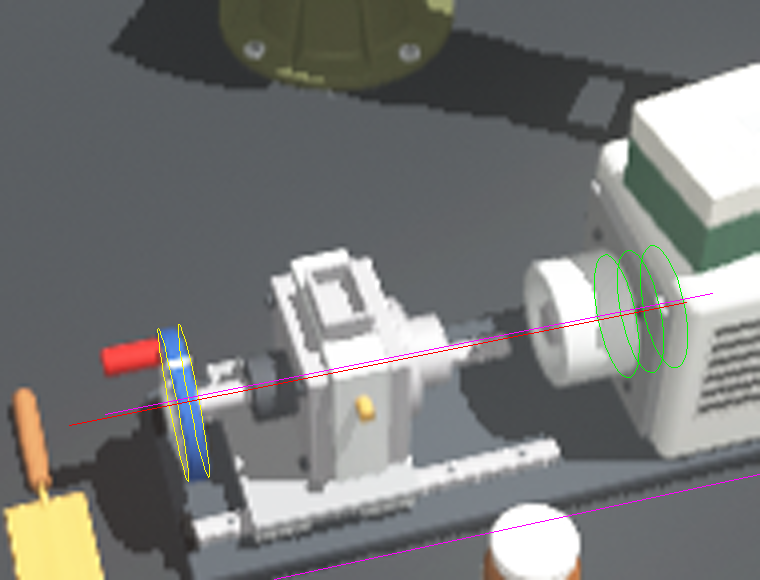

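View pics/ov_top.png

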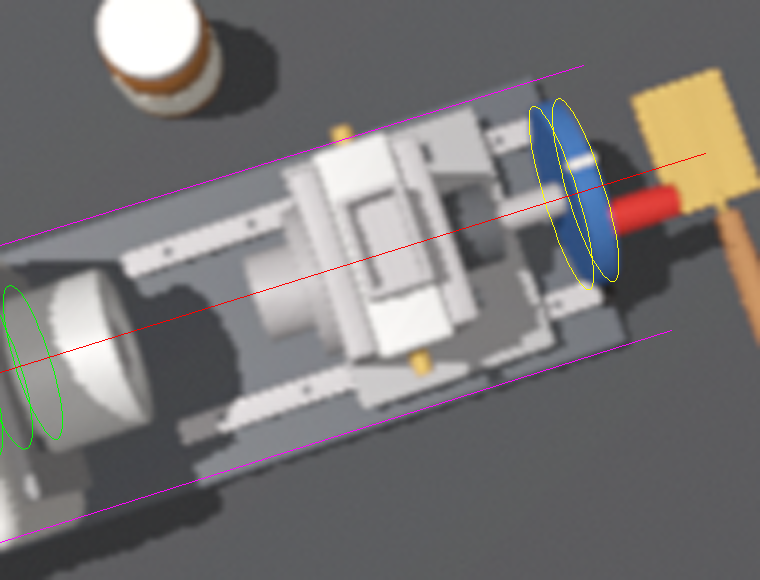

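```bash
cat > fit2.py <<'E'
from fit import *
from scipy.optimize import least_squares
M=masks(0)
bt=np.array([(97,268),(120,300),(138,345),(150,395),(152,418)])/4+(160,120)-.5
bs=np.array([(541,262),(530,275),(525,300),(528,330),(540,362),(556,382),(568,386)])/4+(170,110)-.5
hulls={}
for n in K:
    b=M[n][0];h=np.zeros(b.shape,np.uint8);ys,xs=np.nonzero(b);hulls[n]=cv2.convexHull(np.int32(np.c_[xs,ys])).reshape(-1,2)
def cyl(p,o1,o2,r,n):
    yaw=p[2];x=np.array([np.cos(yaw),np.sin(yaw),0]);y=np.array([-np.sin(yaw),np.cos(yaw),0]);c=np.array([p[0],p[1],115.])
    a=np.linspace(0,2*np.pi,240)
    P=[c+o*y+r*np.cos(t)*x+[0,0,r*np.sin(t)] for o in(o1,o2) for t in a]
    return cv2.convexHull(np.float32(proj(n,P)))
def res(p):
    e=[]
    for n in K:
        h=cyl(p,0,16,60,n)
        e+=[cv2.pointPolygonTest(h,tuple(map(float,q)),True)-.5 for q in hulls[n]]
        h=cyl(p,p[3],p[3]+40,50,n)
        e+=[cv2.pointPolygonTest(h,tuple(map(float,q)),True) for q in(bt if n=="top" else bs)]
    return np.array(e)
if __name__=="__main__":
    r=least_squares(res,[631,-92,np.radians(15.5),330],loss="soft_l1",x_scale=[1,1,.01,1])
    print(r.x,np.degrees(r.x[2]),r.cost);print(np.round(r.fun,1))
    p=r.x;yaw=p[2];x=np.array([np.cos(yaw),np.sin(yaw),0]);y=np.array([-np.sin(yaw),np.cos(yaw),0]);c=np.array([p[0],p[1],115.])
    for n in K:
        im=cv2.imread(f"pics/{n}0.png");s=4;o=(170,110) if n=="scene" else (160,120)
        g=cv2.resize(im[o[1]:o[1]+145,o[0]:o[0]+190],None,fx=s,fy=s,interpolation=cv2.INTER_CUBIC)
        def dr(P,col): cv2.polylines(g,[np.int32(((proj(n,P)-o)+.5)*s)],False,col,1)
        a=np.linspace(0,2*np.pi,50)
        circ=lambda o_,r:[c+o_*y+r*np.cos(t)*x+[0,0,r*np.sin(t)] for t in a]
        dr(circ(0,60),(0,255,255));dr(circ(16,60),(0,255,255));dr(circ(p[3],50),(0,255,0));dr([c-80*y,c+420*y],(0,0,255))
        for s_ in(-100,100): dr([c+s_*x-50*y-[0,0,115],c+s_*x+500*y-[0,0,115]],(255,0,255))
        for ph in(34,45,56):
            k=c-45*np.cos(np.radians(ph))*x+[0,0,45*np.sin(np.radians(ph))];dr([k,k-45*y],(0,255,255))
        cv2.imwrite(f"pics/ov2_{n}.png",g)
E
python3 fit2.py
```

```text
[ 6.32913804e+02 -8.95317071e+01  3.18219442e-01  3.01284697e+02] 18.232630964254543 8.256096057577864
[ 0.9  0.1 -0.4  0.2  0.3 -0.1  0.3  1.1  0.9  0.8  0.6  0.7  0.1  1.1
  0.  -0.4  0.   0.6 -0.5 -0.8 -0.5 -0.7 -0.1  1.1  0.5  0.8  1.1  1.
  1.1  0.8  0.6 -0.1 -0.4 -1.4 -1.4 -1.2 -0.   0.  -0.1  0.2  0. ]
```

```bash
sleep 1
```

```text
(no output)
```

View pics/ov2_scene.png

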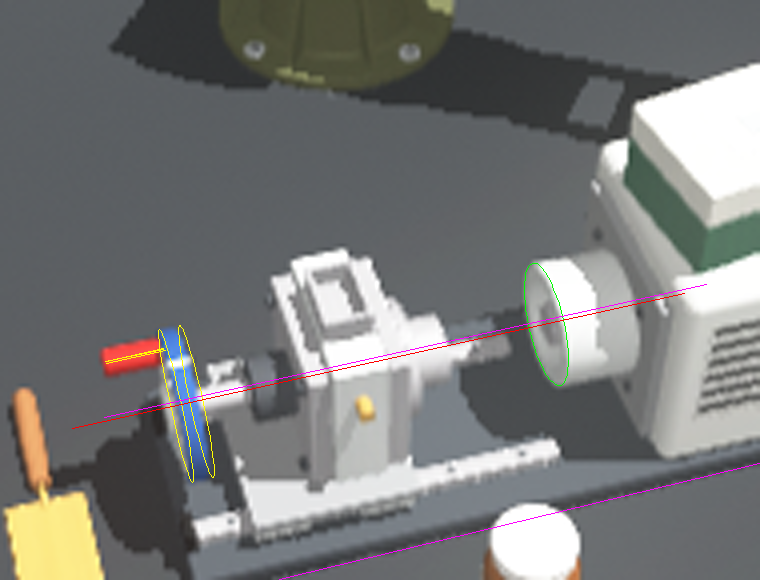

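View pics/ov2_top.png

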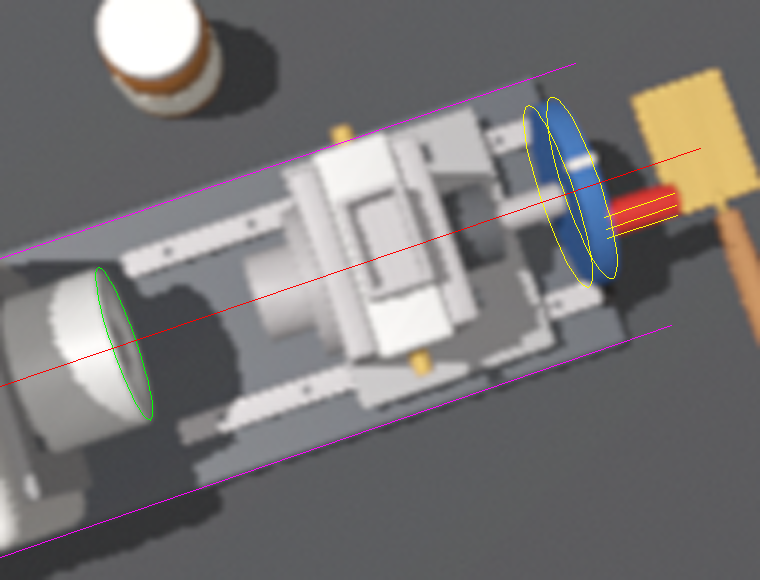

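```bash
cat > rel.py <<'E'
from station import env
import numpy as np
from scipy.spatial.transform import Rotation as Ro
yaw=np.radians(17.4);X=np.array([np.cos(yaw),np.sin(yaw),0]);Y=np.array([-np.sin(yaw),np.cos(yaw),0]);C=np.array([632.3,-90.5,115.])
RT=np.c_[X,-Y,[0,0,-1]]
def st():
    s=env.observe();p=np.array(s["tool_pos"]);f=np.array(s["ft_force"]);d=p-C
    print("t",s["time_s"],"tcp",np.round(p,1),"mach xyz",np.round([d@X,d@Y,p[2]],1),"F mach",np.round([f@X,f@Y,f[2]],1),"w",s["gripper_width"]);return s
def to(p):
    s=st();R=np.array(s["orientation"]);d=R.T@(np.array(p)-s["tool_pos"])/500
    print("shift",np.round(d,4),"turn",np.round(Ro.from_matrix(R.T@RT).as_rotvec()/np.pi,4))
E
python3 - <<'E'
from rel import *
ph=np.radians(52);k=C-45*np.cos(ph)*X-31*Y;k[2]=115+45*np.sin(ph);print(k)
s=env.observe()
to([k[0],k[1],431]); 
E
```

```text
[ 615.13325918 -128.36630547  150.46048391]
t 1.1 tcp [150.3 529.1 231.3] mach xyz [-274.7  735.3  231.3] F mach [-0.7  0.1 -1.1] w 85.27583406249092
shift [-1.0107  1.2536 -0.3995] turn [-0.      0.      0.3152]
```

{"name": "move_arm", "arguments": {"rows": [[[0,0,-0.12],[0,0,0]],[[0,0,-0.24],[0,0,0]],[[0,0,-0.36],[0,0,0]],[[0,0,-0.4],[0,0,0]]], "jaw": 1}}

```text
time_s: 1.6
tool_pos: [150.3, 529.1, 435.3]
orientation: [[0.273, 0.962, 0.002], [0.962, -0.273, 0.005], [0.006, 0.0, -1.0]]
ft_force: [-0.2, 0.3, -1.4]
gripper_width: 85.2
```

{"name": "move_arm", "arguments": {"rows": [[[-0.8,0.99,0],[0,0,0.315]],[[-0.8,0.99,0],[0,0,0.315]],[[-0.8,0.99,0],[0,0,0.315]],[[-0.8,0.99,0],[0,0,0.315]],[[-0.8,0.99,0],[0,0,0.315]]]}}

```text
time_s: 2.22
tool_pos: [331.1, 271.9, 431.5]
orientation: [[0.939, 0.344, 0.001], [0.344, -0.939, 0.0], [0.001, -0.0, -1.0]]
ft_force: [1.1, 0.0, -0.8]
gripper_width: 85.2
```

```bash
python3 -c "
from rel import *
to([615.1,-128.4,330])"
```

```text
t 2.225 tcp [331.1 271.9 431.5] mach xyz [-179.1  435.9  431.5] F mach [ 1.1 -0.3 -0.8] w 85.20968118136354
shift [0.2583 0.947  0.2029] turn [-0.0001 -0.0002  0.0149]
```

{"name": "move_arm", "arguments": {"rows": [[[0.258,0.947,0.1],[0,0,0.015]],[[0.258,0.947,0.1],[0,0,0.015]],[[0.258,0.947,0.1],[0,0,0.015]],[[0.258,0.947,0.1],[0,0,0.015]],[[0.258,0.947,0.1],[0,0,0.015]]]}}

```text
time_s: 2.85
tool_pos: [512.5, 19.1, 399.6]
orientation: [[0.953, 0.304, 0.001], [0.304, -0.953, 0.0], [0.001, 0.0, -1.0]]
ft_force: [0.8, 0.6, 0.1]
gripper_width: 85.5
```

```bash
python3 -c "
from rel import *
to([615.1,-128.4,250])"
```

```text
t 2.85 tcp [512.5  19.1 399.6] mach xyz [-81.5 140.4 399.6] F mach [0.9 0.4 0.1] w 85.52072998588925
shift [0.1054 0.3435 0.2993] turn [ 0.     -0.0002  0.0017]
```

{"name": "move_arm", "arguments": {"rows": [[[0.105,0.344,0.1],[0,0,0]],[[0.105,0.344,0.1],[0,0,0]],[[0.105,0.344,0.2],[0,0,0]],[[0.105,0.344,0.3],[0,0,0]],[[0.105,0.344,0.3],[0,0,0]]]}}

```text
time_s: 3.48
tool_pos: [613.0, -127.1, 245.5]
orientation: [[0.953, 0.303, -0.007], [0.303, -0.953, 0.002], [-0.006, -0.004, -1.0]]
ft_force: [-0.5, 0.3, 1.2]
gripper_width: 85.3
```

```bash
python3 - <<'E'
from rel import *
import cv2
to([615.1,-128.4,141])
for n,o in(("scene",(170,110)),("top",(200,110))):
    im=env.camera(n)["pixels"];cv2.imwrite(f"pics/{n}1.png",im)
    cv2.imwrite(f"pics/{n}1z.png",cv2.resize(im[o[1]:o[1]+130,o[0]:o[0]+170],None,fx=4,fy=4,interpolation=cv2.INTER_CUBIC))
E
```

```text
t 3.475 tcp [ 613.  -127.1  245.5] mach xyz [-29.4 -29.2 245.5] F mach [-0.4  0.4  1.2] w 85.28856062902295
shift [0.0045 0.0046 0.2089] turn [-0.0013  0.002   0.0015]
```

View pics/scene1z.png

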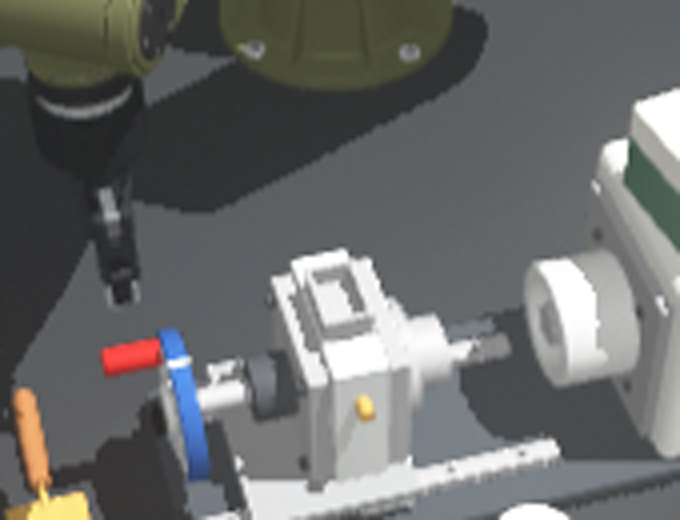

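View pics/top1z.png

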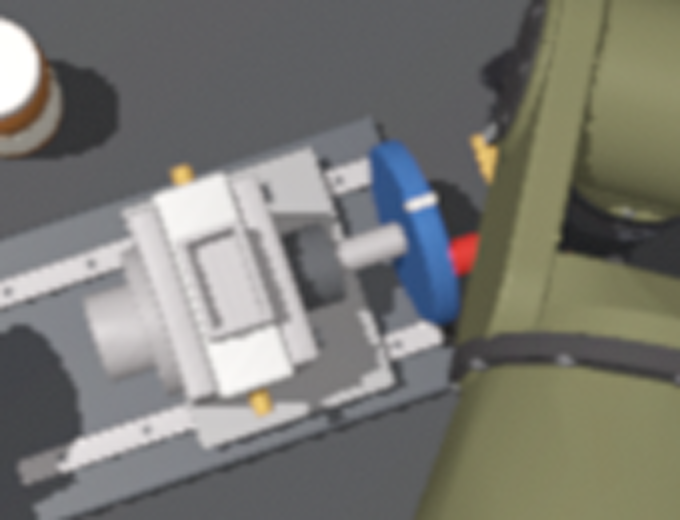

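{"name": "move_arm", "arguments": {"rows": [[[0.004,0.004,0.07],[0,0.002,0.001]],[[0.004,0.004,0.14],[0,0.002,0.001]],[[0.004,0.004,0.18],[0,0.002,0.001]],[[0.004,0.004,0.205],[0,0.002,0.001]],[[0.004,0.004,0.205],[0,0.002,0.001]]]}}

```text
time_s: 4.2
tool_pos: [617.0, -127.7, 148.5]
orientation: [[0.953, 0.302, 0.008], [0.302, -0.953, 0.001], [0.008, 0.001, -1.0]]
ft_force: [-0.4, -0.4, 0.5]
gripper_width: 85.5
```

```bash
python3 - <<'E'
from rel import *
import cv2
to([615.1,-128.4,141])
for n,o in(("scene",(170,110)),):
    im=env.camera(n)["pixels"]
    cv2.imwrite(f"pics/{n}2z.png",cv2.resize(im[o[1]+40:o[1]+130,o[0]:o[0]+110],None,fx=6,fy=6,interpolation=cv2.INTER_CUBIC))
E
```

```text
t 4.2 tcp [ 617.  -127.7  148.5] mach xyz [-25.7 -31.  148.5] F mach [-0.5 -0.2  0.5] w 85.53799950764255
shift [-0.0042  0.0001  0.015 ] turn [ 0.0003 -0.0024  0.001 ]
```

View pics/scene2z.png

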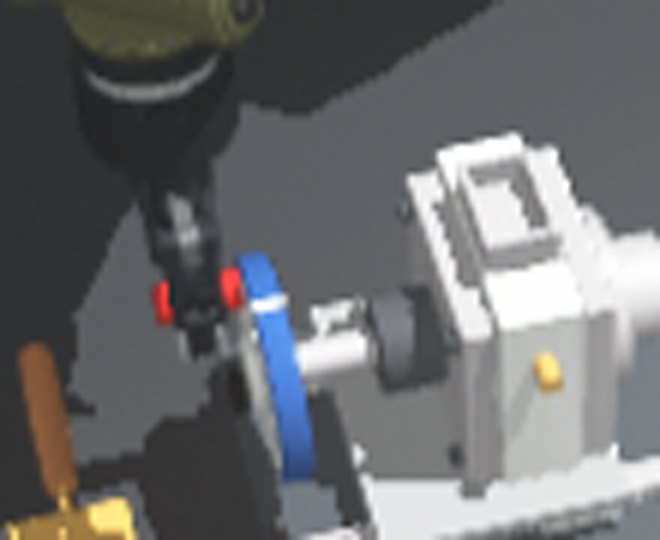

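{"name": "move_arm", "arguments": {"rows": [[[0,0,0],[0,0,0]],[[0,0,0],[0,0,0]],[[0,0,0],[0,0,0]],[[0,0,0],[0,0,0]],[[0,0,0],[0,0,0]]], "jaw": -1, "squeeze": 30}}

```text
time_s: 4.88
tool_pos: [616.7, -128.0, 147.3]
orientation: [[0.953, 0.302, 0.006], [0.302, -0.953, 0.002], [0.007, 0.0, -1.0]]
ft_force: [-0.7, 0.0, 1.6]
gripper_width: 19.8
```

```bash
python3 -c "
from rel import *
st()"
```

```text
t 4.875 tcp [ 616.7 -128.   147.3] mach xyz [-26.1 -31.1 147.3] F mach [-0.7  0.2  1.6] w 19.788596207378784
```

{"name": "move_arm", "arguments": {"rows": [[[0,0,0],[0,0,0]],[[0,0,0.008],[0,0,0]],[[0,0,0.018],[0,0,0]],[[0,0,0.018],[0,0,0]]], "jaw": -0.2}}

```text
time_s: 5.38
tool_pos: [616.4, -128.0, 137.4]
orientation: [[0.953, 0.301, 0.005], [0.301, -0.953, 0.002], [0.005, -0.001, -1.0]]
ft_force: [-0.2, 0.2, 0.1]
gripper_width: 34.3
```

{"name": "move_arm", "arguments": {"rows": [[[0,0,0],[0,0,0]],[[0,0,0],[0,0,0]],[[0,0,0],[0,0,0]]], "jaw": -1, "squeeze": 30}}

```text
time_s: 5.75
tool_pos: [616.6, -128.0, 138.1]
orientation: [[0.953, 0.302, 0.006], [0.302, -0.953, 0.002], [0.006, 0.0, -1.0]]
ft_force: [-0.2, 0.4, -1.6]
gripper_width: 19.5
```

```bash
python3 -c "
from rel import *
st()"
```

```text
t 5.75 tcp [ 616.6 -128.   138.1] mach xyz [-26.1 -31.1 138.1] F mach [-0.1  0.4 -1.6] w 19.520206303170674
```

{"name": "move_arm", "arguments": {"rows": [[[0,-0.01,0],[0,0,0]],[[0,-0.025,0],[0,0,0]],[[0,-0.045,0],[0,0,0]],[[0,-0.06,0],[0,0,0]],[[0,-0.07,0],[0,0,0]]]}}

```text
time_s: 6.38
tool_pos: [605.9, -94.8, 138.2]
orientation: [[0.953, 0.301, 0.006], [0.301, -0.954, 0.001], [0.006, 0.001, -1.0]]
ft_force: [-0.8, -4.7, -1.5]
gripper_width: 19.5
```

```bash
python3 - <<'E'
from rel import *
import cv2
st()
for n,o in(("top",(180,110)),):
    im=env.camera(n)["pixels"]
    cv2.imwrite(f"pics/{n}3z.png",cv2.resize(im[o[1]:o[1]+130,o[0]:o[0]+170],None,fx=4,fy=4,interpolation=cv2.INTER_CUBIC))
E
```

```text
t 6.375 tcp [605.9 -94.8 138.2] mach xyz [-26.5   3.8 138.2] F mach [-2.2 -4.2 -1.5] w 19.52952405481893
```

View pics/top3z.png

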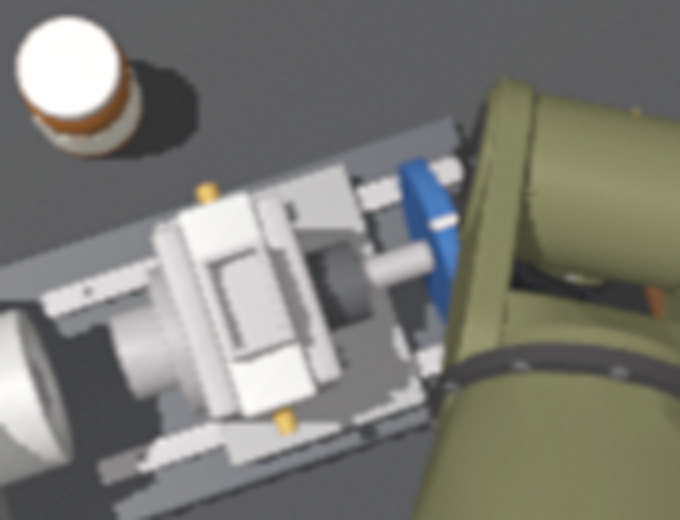

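{"name": "move_arm", "arguments": {"rows": [[[0,-0.02,0],[0,0,0]],[[0,-0.04,0],[0,0,0]],[[0,-0.055,0],[0,0,0]],[[0,-0.065,0],[0,0,0]],[[0,-0.07,0],[0,0,0]]]}}

```text
time_s: 7.05
tool_pos: [595.1, -61.5, 138.2]
orientation: [[0.953, 0.301, 0.005], [0.301, -0.953, 0.001], [0.005, 0.0, -1.0]]
ft_force: [-3.0, -6.0, 0.9]
gripper_width: 20.1
```

```bash
python3 - <<'E'
from rel import *
import cv2
st()
for n,o in(("top",(160,110)),):
    im=env.camera(n)["pixels"]
    cv2.imwrite(f"pics/{n}4z.png",cv2.resize(im[o[1]:o[1]+130,o[0]:o[0]+170],None,fx=4,fy=4,interpolation=cv2.INTER_CUBIC))
E
```

```text
t 7.05 tcp [595.1 -61.5 138.2] mach xyz [-26.8  38.8 138.2] F mach [-4.6 -4.8  0.9] w 20.093841286831342
```

View pics/top4z.png

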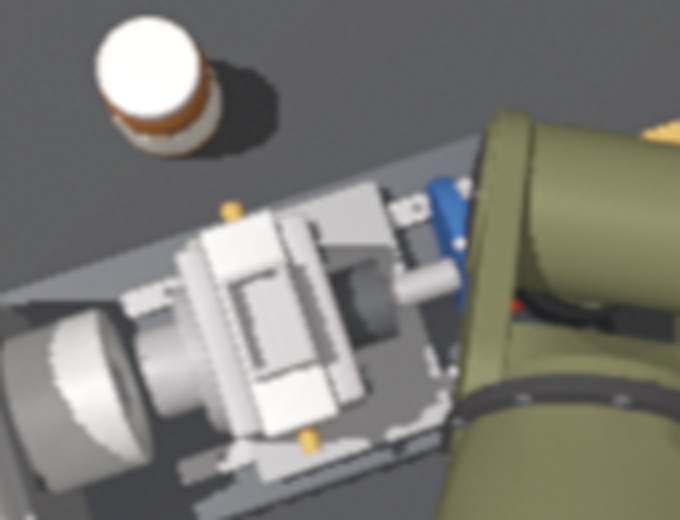

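{"name": "move_arm", "arguments": {"rows": [[[0,-0.004,0],[0,0,0]],[[0,-0.008,0],[0,0,0]],[[0,-0.012,0],[0,0,0]],[[0,-0.016,0],[0,0,0]],[[0,-0.018,0],[0,0,0]]]}}

```text
time_s: 7.72
tool_pos: [592.4, -53.1, 138.2]
orientation: [[0.954, 0.301, 0.005], [0.301, -0.954, 0.001], [0.005, 0.0, -1.0]]
ft_force: [-4.2, -5.8, 1.5]
gripper_width: 19.8
```

```bash
python3 -c "
from rel import *
st()"
```

```text
t 7.725 tcp [592.4 -53.1 138.2] mach xyz [-26.9  47.6 138.2] F mach [-5.7 -4.3  1.5] w 19.849272469290057
```

{"name": "move_arm", "arguments": {"rows": [[[-0.001,-0.003,0],[0,0,0]],[[-0.001,-0.006,0],[0,0,0]],[[-0.001,-0.009,0],[0,0,0]],[[-0.001,-0.012,0],[0,0,0]]]}}

```text
time_s: 8.22
tool_pos: [590.5, -47.2, 138.2]
orientation: [[0.953, 0.301, 0.006], [0.301, -0.953, 0.002], [0.006, 0.0, -1.0]]
ft_force: [-1.8, -4.6, 1.4]
gripper_width: 20.1
```

```bash
python3 -c "
from rel import *
st()"
```

```text
t 8.225 tcp [590.5 -47.2 138.2] mach xyz [-27.   53.8 138.2] F mach [-3.1 -3.8  1.4] w 20.13398544833135
```

{"name": "move_arm", "arguments": {"rows": [[[0,-0.003,0],[0,0,0]],[[0,-0.006,0],[0,0,0]],[[0,-0.008,0],[0,0,0]],[[0,-0.01,0],[0,0,0]]]}}

```text
time_s: 8.72
tool_pos: [589.0, -42.8, 138.2]
orientation: [[0.953, 0.301, 0.006], [0.301, -0.954, 0.001], [0.006, 0.001, -1.0]]
ft_force: [-0.5, -8.9, -1.0]
gripper_width: 19.8
```

```bash
python3 -c "
from rel import *
st()"
```

```text
t 8.725 tcp [589.  -42.8 138.2] mach xyz [-27.   58.5 138.2] F mach [-3.1 -8.3 -1. ] w 19.790406477679845
```

{"name": "move_arm", "arguments": {"rows": [[[0,-0.002,0],[0,0,0]],[[0,-0.003,0],[0,0,0]]]}}

```text
time_s: 8.98
tool_pos: [588.7, -41.7, 138.2]
orientation: [[0.954, 0.301, 0.006], [0.301, -0.954, 0.001], [0.006, 0.001, -1.0]]
ft_force: [0.8, -10.0, -0.4]
gripper_width: 19.2
```

```bash
python3 -c "
from rel import *
st()"
```

```text
t 8.975 tcp [588.7 -41.7 138.2] mach xyz [-27.1  59.6 138.2] F mach [-2.2 -9.8 -0.4] w 19.209294656065154
```

{"name": "move_arm", "arguments": {"rows": [[[0.005,0,-0.0036],[0,0,0]],[[0.0105,0,-0.0068],[0,0,0]]]}}

```text
time_s: 9.22
tool_pos: [592.2, -40.5, 141.4]
orientation: [[0.954, 0.301, 0.002], [0.301, -0.954, 0.0], [0.002, 0.0, -1.0]]
ft_force: [-13.9, -13.2, 7.4]
gripper_width: 19.8
```

```bash
python3 -c "
from rel import *
st()"
```

```text
t 9.225 tcp [592.2 -40.5 141.4] mach xyz [-23.3  59.7 141.4] F mach [-17.2  -8.4   7.4] w 19.822354381130705
```

{"name": "move_arm", "arguments": {"rows": [[[0.004,0,-0.006],[0,0,0]],[[0.0095,0,-0.0095],[0,0,0]],[[0.0095,0,-0.0095],[0,0,0]]], "squeeze": 20}}

```text
time_s: 9.6
tool_pos: [597.4, -38.7, 145.9]
orientation: [[0.954, 0.301, 0.004], [0.301, -0.954, 0.001], [0.004, 0.001, -1.0]]
ft_force: [-3.8, -10.4, -1.1]
gripper_width: 19.5
```

```bash
python3 -c "
from rel import *
st()"
```

```text
t 9.6 tcp [597.4 -38.7 145.9] mach xyz [-17.8  59.8 145.9] F mach [-6.7 -8.7 -1.1] w 19.476319602068752
```

{"name": "move_arm", "arguments": {"rows": [[[0.0055,0,-0.0032],[0,0,0]],[[0.011,0,-0.006],[0,0,0]],[[0.011,0,-0.006],[0,0,0]]]}}

```text
time_s: 9.98
tool_pos: [602.6, -36.6, 149.1]
orientation: [[0.953, 0.301, 0.004], [0.301, -0.954, 0.001], [0.004, -0.0, -1.0]]
ft_force: [-6.4, -6.9, 1.0]
gripper_width: 20.1
```

```bash
python3 -c "
from rel import *
st()"
```

```text
t 9.975 tcp [602.6 -36.6 149.1] mach xyz [-12.2  60.3 149.1] F mach [-8.2 -4.7  1. ] w 20.0902206758327
```

{"name": "move_arm", "arguments": {"rows": [[[0,-0.002,0],[0,0,0]],[[0,-0.004,0],[0,0,0]],[[0,-0.006,0],[0,0,0]]]}}

```text
time_s: 10.35
tool_pos: [601.7, -33.7, 149.1]
orientation: [[0.953, 0.301, 0.004], [0.301, -0.953, 0.001], [0.004, -0.0, -1.0]]
ft_force: [-5.5, -6.3, 2.2]
gripper_width: 19.9
```

```bash
python3 -c "
from rel import *
st()"
```

```text
t 10.35 tcp [601.7 -33.7 149.1] mach xyz [-12.2  63.4 149.1] F mach [-7.2 -4.3  2.2] w 19.884132116190003
```

{"name": "move_arm", "arguments": {"rows": [[[0,-0.003,0],[0,0,0]],[[0,-0.006,0],[0,0,0]],[[0,-0.009,0],[0,0,0]],[[0,-0.012,0],[0,0,0]],[[0,-0.015,0],[0,0,0]]]}}

```text
time_s: 10.98
tool_pos: [599.4, -26.5, 149.2]
orientation: [[0.953, 0.301, 0.004], [0.301, -0.953, 0.001], [0.004, -0.0, -1.0]]
ft_force: [-6.9, -7.1, 1.4]
gripper_width: 19.6
```

```bash
python3 -c "
from rel import *
st()"
```

```text
t 10.975 tcp [599.4 -26.5 149.2] mach xyz [-12.3  70.9 149.2] F mach [-8.7 -4.7  1.4] w 19.60089705251248
```

{"name": "move_arm", "arguments": {"rows": [[[0,-0.004,0],[0,0,0]],[[0,-0.008,0],[0,0,0]],[[0,-0.012,0],[0,0,0]],[[0,-0.016,0],[0,0,0]],[[0,-0.02,0],[0,0,0]]]}}

```text
time_s: 11.6
tool_pos: [596.3, -17.0, 149.2]
orientation: [[0.953, 0.301, 0.004], [0.301, -0.954, 0.001], [0.004, -0.0, -1.0]]
ft_force: [-6.6, -7.6, 2.5]
gripper_width: 20.0
```

{"name": "move_arm", "arguments": {"rows": [[[0,-0.003,0],[0,0,0]],[[0,-0.005,0],[0,0,0]],[[0,-0.007,0],[0,0,0]],[[0,-0.008,0],[0,0,0]]]}}

```text
time_s: 12.1
tool_pos: [595.0, -13.2, 149.1]
orientation: [[0.953, 0.302, 0.003], [0.302, -0.953, 0.001], [0.004, -0.0, -1.0]]
ft_force: [-7.1, -6.8, 2.4]
gripper_width: 20.0
```

```bash
python3 -c "
from rel import *
st()"
```

```text
t 12.1 tcp [595.  -13.2 149.1] mach xyz [-12.5  84.9 149.1] F mach [-8.8 -4.4  2.4] w 19.99607922442677
```

{"name": "move_arm", "arguments": {"rows": [[[0,-0.002,0],[0,0,0]],[[0,-0.003,0],[0,0,0]],[[0,-0.004,0],[0,0,0]]]}}

```text
time_s: 12.48
tool_pos: [594.7, -12.2, 149.2]
orientation: [[0.954, 0.301, 0.004], [0.301, -0.954, -0.0], [0.004, 0.002, -1.0]]
ft_force: [-4.1, -15.4, 1.3]
gripper_width: 19.8
```

```bash
python3 - <<'E'
from rel import *
import cv2
st()
for n,o in(("top",(150,120)),("scene",(220,130))):
    im=env.camera(n)["pixels"]
    cv2.imwrite(f"pics/{n}5z.png",cv2.resize(im[o[1]:o[1]+100,o[0]:o[0]+130],None,fx=5,fy=5,interpolation=cv2.INTER_CUBIC))
E
```

```text
t 12.475 tcp [594.7 -12.2 149.2] mach xyz [-12.5  85.9 149.2] F mach [ -8.5 -13.5   1.3] w 19.799850259047176
```

View pics/top5z.png

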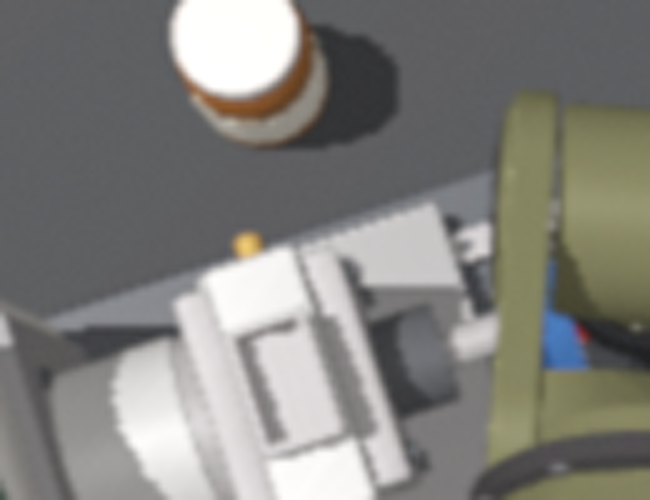

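View pics/scene5z.png

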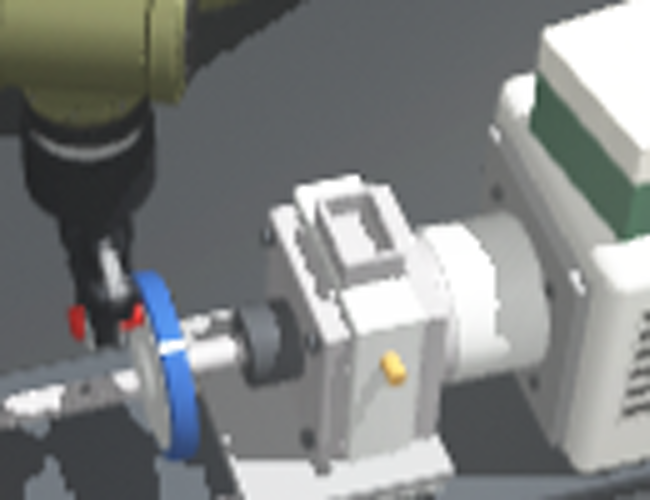

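{"name": "move_arm", "arguments": {"rows": [[[0,0,0],[0,0,0]],[[0,0,0],[0,0,0]],[[0,0,0],[0,0,0]],[[0,0,0],[0,0,0]]], "jaw": 0.4}}

```text
time_s: 13.08
tool_pos: [595.3, -10.8, 149.4]
orientation: [[0.953, 0.302, 0.006], [0.302, -0.953, 0.002], [0.006, -0.0, -1.0]]
ft_force: [0.8, -0.4, 0.8]
gripper_width: 60.0
```

{"name": "move_arm", "arguments": {"rows": [[[0,0.005,-0.05],[0,0,0]],[[0,0.01,-0.15],[0,0,0]],[[0,0.02,-0.25],[0,0,0]],[[0,0.02,-0.35],[0,0,0]],[[0,0.02,-0.4],[0,0,0]]]}}

```text
time_s: 13.7
tool_pos: [597.3, -20.9, 352.5]
orientation: [[0.953, 0.301, 0.01], [0.301, -0.953, 0.002], [0.01, 0.001, -1.0]]
ft_force: [-0.3, -0.8, -0.4]
gripper_width: 59.5
```

```bash
python3 - <<'E'
from rel import *
import cv2
st()
for n,o in(("top",(150,110)),("scene",(160,110))):
    im=env.camera(n)["pixels"];cv2.imwrite(f"pics/{n}6.png",im)
    for t in("wipes_carton","sample_jar","scraper"):
        r=env.search_frame(n,t); print(n,t,[(np.round(q["rect"]).tolist(),round(q["score"],2)) for q in r[:2]])
    cv2.imwrite(f"pics/{n}6z.png",cv2.resize(im[o[1]:o[1]+145,o[0]:o[0]+190],None,fx=4,fy=4,interpolation=cv2.INTER_CUBIC))
E
```

```text
t 13.7 tcp [597.3 -20.9 352.5] mach xyz [-12.6  76.9 352.5] F mach [-0.6 -0.7 -0.4] w 59.54790187864749
top wipes_carton [([39.0, 186.0, 116.0, 88.0], 0.9)]
top sample_jar [([183.0, 116.0, 34.0, 35.0], 0.79)]
top scraper []
scene wipes_carton [([322.0, 120.0, 81.0, 57.0], 0.61), ([231.0, 167.0, 82.0, 66.0], 0.52)]
scene sample_jar [([290.0, 234.0, 26.0, 42.0], 0.85)]
scene scraper [([170.0, 208.0, 23.0, 54.0], 0.58)]
```

View pics/top6z.png

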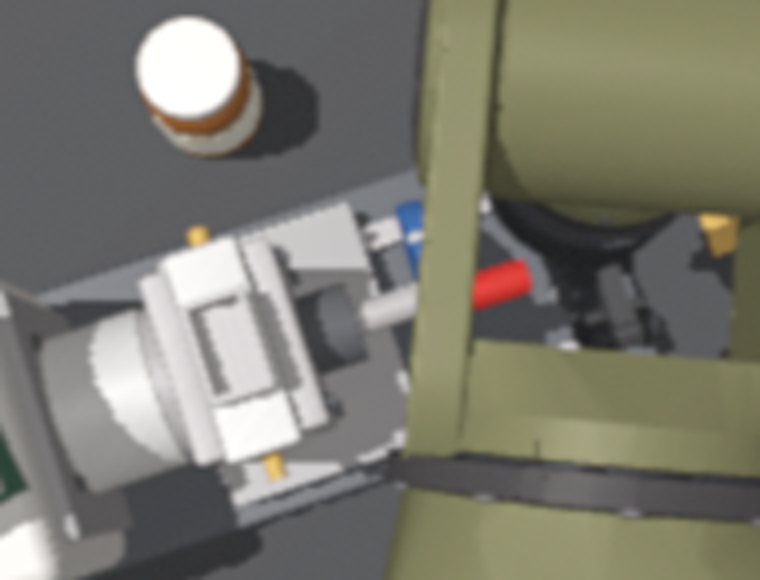

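View pics/scene6z.png

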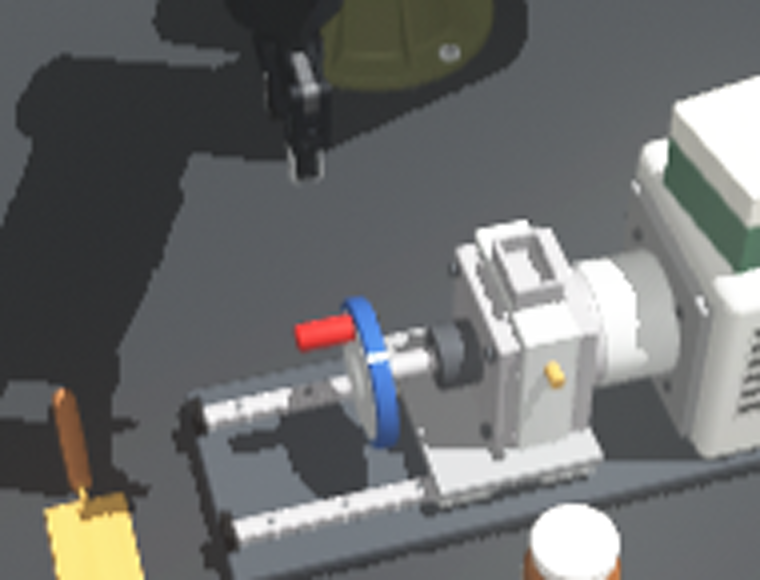

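{"name": "move_arm", "arguments": {"rows": [[[0,0,0],[0,0,0]],[[0,0,0],[0,0,0]]]}}

```text
time_s: 14.35
tool_pos: [597.1, -20.9, 349.1]
orientation: [[0.953, 0.301, 0.006], [0.301, -0.953, 0.002], [0.006, -0.0, -1.0]]
ft_force: [-0.1, -0.2, 0.0]
gripper_width: 59.8
```

```bash
python3 -c "
from rel import *
st();print(env.close_job())"
```

```text
t 14.35 tcp [597.1 -20.9 349.1] mach xyz [-12.8  76.9 349.1] F mach [-0.2 -0.2  0. ] w 59.81972198366538
the job is handed in; nothing more can be done
None
```

The mixing head is docked: its flange is home against the guard bell, and I handed the job in at about 14 s. `close_job` gives no verdict, so success rests on my own checks below.

**What I did:** I gripped the crank knob and slid the head up until the splines butted, at about 10 N. Keeping that light push, I turned the wheel upward by roughly 25° until the push dropped to about 4.5 N. The head then slid about 28 mm from the butt point to the end stop at 4–5 N. I released the knob and raised the arm clear.

**Last checks:**
- **Head home:** the push rose to 13.5 N at the expected distance, and both pictures show the flange closed against the bell.
- **Forces:** the highest axial push I read was about 14 N, far below 70 N. One sideways reading of about 17 N came up early in the turn; I cut the grip to 20 N and corrected the arc.
- **Robot clear:** the force on the tool was about zero after release.
- **Carton, jar and scraper:** they show where they were, to within a few pixels. The arm hid most of the scraper from the top camera, so its detector found nothing there and I only have the scene view for it.

**One disagreement:** the knob's angle from the camera fit, about 52°, did not match the arc felt by the arm, which started nearer 43°. It did not affect the result.

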